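# Mix a tube on the touch mixer through its guard slot

### The arm

A 6-joint arm with a two-finger parallel gripper is mounted at the origin on a cart in front of the work surface, level with it; the furniture and walls round the work are solid. World frame = base frame: x ahead of the robot, y to its left, z up, the work surface at z = 0. Lengths are in m, angles in rad, forces in N, time in s.
With the tool pointing down it reaches from about 0.275 to 0.975 m from the base axis. Payload 8.4 kg.
Tool frame: the origin (TCP) lies between the finger pads; the fingertips stand 19 mm ahead of it and the grasp point (between the pads) is the TCP; z points along the fingers, y is the line along which they close (so a half turn about z gives the same grasp; the last joint's range is limited). The gripper opens to 92 mm and grips with 3 to 60 N. Pads are 20 mm wide; open, the fingers measure 128 mm over their backs; the gripper's body (75 mm by 189 mm) begins 69 mm behind the grasp point.
Start: joints at [-1.193, 0.353, 1.633, -0, 1.155, -0.002], TCP at [0.232, -0.58, 0.2] pointing down, gripper open.
Joint ranges: [-2.63, 2.63], [-0.92, 2.1], [0.06, 2.66], [-1.3, 4.44], [0, 2.69], [-3.02, 3.02]. Speed limits (rad/s): [2.22, 2.22, 2.79, 3.14, 3.14, 3.14].

### API

Orientations are given as a unit quaternion [w, x, y, z].
In Python, from workcell import * gives the robot as it stands. The module is installed in compiled form; this text tells all that it offers.
- The arm moves only by the tool drive_tool, never from a script. Its argument "targets" is a list of rows, each a list of 7 numbers: the turn, a rotation vector about the tool's x, y, z in rad, then the shift along the tool's x, y, z in mm, then the closure, from 0 (fully open) to 1 (shut). A call has 1 to 10 rows; each row is the pose to reach, as a shift and turn from the pose commanded when the call began, along the tool's axes at that moment; what a row does not reach only later rows make up. A row lasts 1/12 s, in which the tool goes at most 41.7 mm and 7.16 degrees, less where a joint would pass 70% of its speed; a pose out of reach is approached as far as the arm can. A call with a gripper value outside its range is refused whole. The fingers move at their own pace and stop on an object; "grip_force" is the grip in N (left out, the last holds). Time passes only in rows, so rows that repeat a pose let the fingers close. It gives the time, the measured TCP pose, the force, the opening and the grip force at its end, in the units of the state.
- sense(): the state, without advancing time (a new reading comes with each control period).
- grab_frame(name): name is "side" or "top" or "wrist"; returns a dict with "color" (384x512x3 uint8, red, green, blue), "intrinsics" (3x3 intrinsics, pixels), "k1" (the pictures are not rectified: a ray, as slopes to the right and down, at radius r is drawn at 1 + k1 r^2 times it, then the intrinsics apply), "position" and "attitude" of the camera in the world; the wrist camera has in their place "hand_eye" (4x4, takes a point from camera to tool coordinates, whose origin is the TCP and whose axes are the flange's). Camera axes: x right, y up, looking along -z (the intrinsics and any distortion apply to the point x, -y, -z); pixel columns grow to the right and rows downward; lengths in m; the calibration is good to about 2 mm. A picture is of the moment at which its call begins: read the wrist's pose just before it. There is no depth.
- sign_off(): hands the job in; it is judged then, once.
The state is a dict: "clock": time; "qpos": joint angles; "qvel": joint speeds; "joint_torque": joint torques, N m; "tcp_pos": TCP position; "orientation": TCP orientation; "ft_force": force on the tool from outside, world axes, zero at the start; "ft_torque": the same for the moment, N m; "gripper_width": finger opening in m; "gripper_force": force on a finger pad.
Only numpy, scipy, OpenCV 4.12 (cv2) and the standard library are available. Lean on these libraries where they do the work, as an engineer would, in place of code of your own. Each camera call takes 0.05 s, during which the arm holds its last target. There are 200 camera calls.

### The job

Take the tube that stands alone in its row of the rack, pass it foot first and upright through the slot in the mixer's guard plate, and press it gently down into the rubber cup so that the touch switch goes in and the mixer runs. The mixer runs only while the tube is held down, so finish with the tube still gripped and pressed into the cup: do not let go. Leave the other two tubes in their holes and the other things on the bench alone.

Things in the scene. Friction and masses are not known exactly. Their poses are not given: they have to be found in the camera images.
- tube: The tube to mix: upright screw-cap tube, 98 mm high, 20 to 35 g: white body 16 mm across with a conical foot (7 mm across at the bottom, full width from 14 mm up), black ribbed cap 19 mm across from 78 mm to the top. Origin at the centre of its underside, z up its axis. It stands in a rack hole, alone in its row (the other row holds two tubes), its upper 40 mm above the rack's top.
- tube_foot (a point): Centre of the tube's underside (the tube's origin).
- tube_cap (a point): Centre of the cap, on the tube's axis 88 mm above its underside: grip here from above, so that the fingertips stay at least 60 mm above the underside.
- rack: Fixed white tube rack, 100 (x) by 180 mm (y); origin on the bench under its centre. Top plate 5 mm thick, its top 68 mm above the bench, with two rows along y, at x = -24 and +24 mm, each of four round holes 18.5 mm wide at y = -63, -21, +21, +63 mm; the tubes' feet stand on its base, 10 mm above the bench. The tube to mix is at x = -24, y = -21 mm; the holes beside it along y are empty.
- mixer: Fixed small touch mixer: white housing 134 x 140 mm, 52 mm high, knob and rocker on its front (-x) side; above it on four stand-offs a flat steel guard plate 106 (x) by 104 mm (y), 4 mm thick, top 110 mm above the bench, with screw heads 2 mm high near its corners (x = +-43, y = +-42 mm). Origin on the bench under the centre, z up.
- slot (a point): Centre of the slot in the guard plate, at the plate's top face; axes as the mixer's. The slot is 18 mm wide along the mixer's y (2 mm wider than the tube) and 32 mm long along the mixer's x, edges chamfered 1 mm. The cap does not pass. The cup is straight below its centre.
- cup_floor (a point): Centre of the floor of the black rubber cup, where the tube's foot lands: 50 mm below the plate's top face with the cup up. The cup is round, 32 mm wide inside at the mouth and about 30 mm at the floor, its rim 7 mm above the floor. It moves down with the cup.
- cup (a joint): Travel of the cup in m: 0 up, 0.005 fully down on its stop. Spring: starts to move at about 2 N, 5.6 N at full travel; springs back when released. The switch is made at 0.002; beyond 0.005 it is a hard stop, so aim for about 0.0035.
- spare_a: Another tube of the same kind, at an end of the rack's other row (x = +24, y = +-63 mm on the rack); leave it alone. Origin at the centre of its underside.
- spare_b: Another tube of the same kind, at the remaining end of the rack's other row; leave it alone. Origin at the centre of its underside.
- tape: Roll of white tape lying on the bench behind the work, 66 mm across, 20 mm high; leave it alone. Origin at the centre of its underside.
- stir_bar_box: Small brown box lying on the bench behind the work, 40 x 60 x 30 mm; leave it alone. Origin at the centre of its underside.
Things that resemble listed ones, but are neither listed nor needed, are in the scene too. What is shaped like the tube but blue or turquoise is not meant.

How it is judged:
On the way, in this order (a step that is already met when the one before it is completed fails the run):
1. the tube is gripped and lifted clear of the rack (height (world z) of tube_foot above 0.075 m and contact force between the fingers and tube above 1 N and distance between the grasp point and tube_cap below 0.035 m), for 0.1 s.
2. the tube's foot has passed down through the slot over the cup, upright and gripped (z of tube_foot in the frame of slot below -0.02 m and horizontal distance between tube_foot and cup_floor below 0.01 m and angle between tube's own z axis and vertical below 0.12 rad and contact force between the fingers and tube above 1 N and distance between the grasp point and tube_cap below 0.035 m), for 0.05 s.
At the end, for the whole second after the job is handed in: The tube is through the slot, upright within 7 degrees, foot within 10 mm of the cup's centre, still gripped (fingers off the cup), and keeps the cup pressed more than 2 mm; the other tubes stand upright, moved under 15 mm; tape roll and small box moved under 20 mm (z of tube_foot in the frame of slot below -0.05 m and horizontal distance between tube_foot and cup_floor below 0.01 m and angle between tube's own z axis and vertical below 0.12 rad and contact force between the fingers and tube above 1 N and distance between the grasp point and tube_cap below 0.035 m and value of joint cup above 0.002 m and contact force between tube and cup above 1 N and contact force between each of the arm, the fingers and cup below 0.5 N and contact force between tube and rack below 0.1 N and linear speed of tube below 0.02 m/s and distance of each of spare_a, spare_b from where it was at the start of the episode below 0.015 m and angle between each of spare_a, spare_b's own z axis and vertical below 0.3 rad and distance of each of tape, stir_bar_box from where it was at the start of the episode below 0.02 m); the arm keeps its last pose, push and grip.
It fails at once if the tube is pressed into the cup with more than 30 N (contact force between tube and cup above 30 N).
It fails at once if the tube is rammed against the mixer's guard with more than 40 N (contact force between tube and mixer above 40 N and contact force between tube and cup below 1 N).
It fails at once if another tube, the tape roll or the small box is disturbed (not (distance of each of spare_a, spare_b from where it was at the start of the episode below 0.015 m and angle between each of spare_a, spare_b's own z axis and vertical below 0.3 rad and distance of each of tape, stir_bar_box from where it was at the start of the episode below 0.02 m)).
It fails at once if the tube is dropped or tipped over (angle between tube's own z axis and vertical above 0.6 rad).
It also fails if it takes over 51 s, if anything falls off the work surface, if the arm or the gripper's body presses on something with over 40 N, if the wrist force passes 120 N, or if a joint passes its speed limit or range.

## Working session

There is one attempt and no reset: what is moved stays moved. The work goes in short steps, Python scripts to look and compute and a tool call to move; the robot and the scene stay as the last step left them, time stands still between calls to the robot, and variables do not carry over. Pictures are saved under pics/ and viewed, at most 10 in all, crops included, and the job is handed in when it is done.

Besides the shell and the picture viewer there is one more tool, called after "Request:" by a JSON object that holds its "op" and its "data", one argument or row to a line. drive_tool: Moves the arm, as the interface text tells. Its arguments: {"type":"object","properties":{"targets":{"type":"array"},"grip_force":{"type":"number"}},"required":["targets"]}

```bash
mkdir -p pics
cat > h.py <<'E'
import numpy as np, cv2
from scipy.spatial.transform import Rotation as R
from workcell import *
def rot(q): return R.from_quat([q[1],q[2],q[3],q[0]]).as_matrix()
def cam(n):
    s=sense(); f=grab_frame(n)
    if n=='wrist':
        T=np.eye(4);T[:3,:3]=rot(s['orientation']);T[:3,3]=s['tcp_pos'];T=T@np.array(f['hand_eye'])
        f['R'],f['p']=T[:3,:3],T[:3,3]
    else:
        a=np.array(f['attitude']); f['R']=a if a.shape==(3,3) else rot(a); f['p']=np.array(f['position'])
    return f
def ray(f,u,v):
    K=np.array(f['intrinsics'],float)
    x,y=cv2.undistortPoints(np.array([[[u,v]]],float),K,np.array([f['k1'],0,0,0,0.]))[0,0]
    return f['R']@np.array([x,-y,-1])
def plane(f,u,v,z):
    d=ray(f,u,v); return f['p']+d*(z-f['p'][2])/d[2]
def proj(f,P):
    c=f['R'].T@(np.array(P)-f['p']); x,y=c[0]/-c[2],-c[1]/-c[2]; k=1+f['k1']*(x*x+y*y)
    K=np.array(f['intrinsics']); return K[0,0]*x*k+K[0,2],K[1,1]*y*k+K[1,2]
def save(f,n): cv2.imwrite(f'pics/{n}.png',f['color'][:,:,::-1])
E
python3 - <<'E'
from h import *
for n in('top','side'):
    f=cam(n); save(f,n+'1'); print(n,f['p'],f['R'].round(3).tolist(),np.array(f['intrinsics']).tolist(),f['k1'])
s=sense();print(s)
a=[cv2.imread(f'pics/{n}1.png') for n in('top','side')]
E
```

```text
top [0.50766059 0.00913519 0.96078743] [[-0.003, 0.998, -0.062], [-1.0, -0.002, 0.03], [0.029, 0.062, 0.998]] [[370.6285566473962, 0.0, 249.6327145273105], [0.0, 370.6285566473962, 188.32790385477008], [0.0, 0.0, 1.0]] -0.1210438979206756
side [0.30351216 0.66719006 0.53662703] [[-0.924, 0.216, -0.314], [-0.381, -0.481, 0.79], [0.019, 0.85, 0.527]] [[354.8853169678353, 0.0, 258.96924035651284], [0.0, 354.8853169678353, 192.28828717106438], [0.0, 0.0, 1.0]] -0.028650427588990533
{'clock': 0.1, 'qpos': array([-1.19338648e+00,  3.53582561e-01,  1.63404452e+00, -2.77340244e-05,
        1.15521171e+00, -2.40962474e-03]), 'qvel': array([ 0.00022247,  0.00121627, -0.00055875,  0.00048233, -0.00011386,
        0.00028805]), 'joint_torque': array([ 8.72367991e-06, -5.94904840e+01, -3.34928477e+01,  6.98533980e-02,
        1.83230604e-02, -3.41257100e-05]), 'tcp_pos': array([ 0.23153614, -0.58003419,  0.19964301]), 'orientation': array([-6.09785089e-04,  9.82020029e-01,  1.88775725e-01, -1.28603177e-04]), 'ft_force': array([-0.68812309, -0.00715342, -0.33107958]), 'ft_torque': array([-0.01258287, -0.03834911, -0.01213683]), 'gripper_force': 0.0, 'gripper_width': 0.0916686402065487}
```

View pics/top1.png

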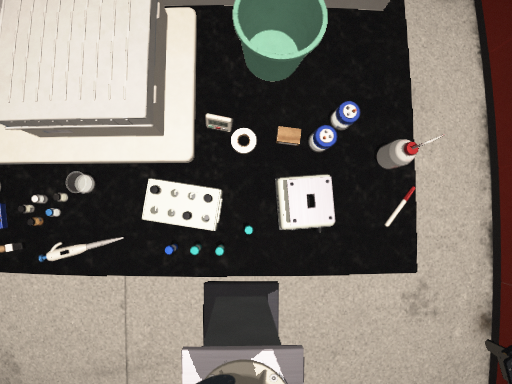

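View pics/side1.png

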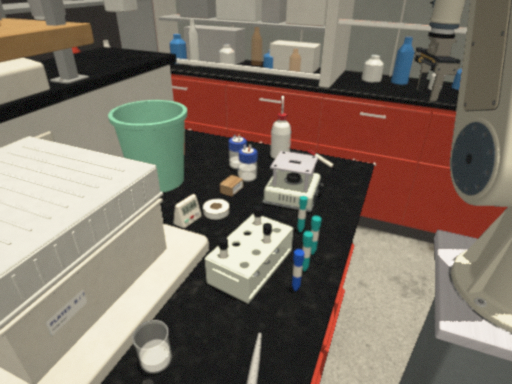

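The top view shows the rack at about (182,204). Its lone cap is at (186,215), and the spare caps are near (155,189) and (212,192). The mixer plate is at (306,202), with the dark slot at (311,201). Coloured tubes stand in front at (169–248, 230–251). Next I'll measure these by masks.

Run:
```python
from h import *
f=cam('top'); g=f['color'].max(2).astype(np.uint8)
def blobs(x0,y0,x1,y1,z,th,amin):
    m=((g<th)*255).astype(np.uint8)[y0:y1,x0:x1]
    n,l,st,c=cv2.connectedComponentsWithStats(m)
    for i in range(1,n):
        if st[i,4]>=amin:
            p=plane(f,c[i][0]+x0,c[i][1]+y0,z); print('blob',(c[i]+[x0,y0]).round(1),st[i].tolist(),p.round(4))
print('rack');blobs(140,178,224,232,.108,60,15)
print('slot');blobs(284,182,328,222,.108,60,15)
hsv=cv2.cvtColor(f['color'],cv2.COLOR_RGB2HSV)
w=((g>120)*255).astype(np.uint8)
for nm,(x0,y0,x1,y1),z in(('rack',(135,170,230,240),.068),('mixer',(270,168,342,238),.11)):
    m=w[y0:y1,x0:x1]; cs,_=cv2.findContours(m,cv2.RETR_EXTERNAL,cv2.CHAIN_APPROX_NONE)
    c=max(cs,key=cv2.contourArea)[:,0]+[x0,y0]
    P=np.array([plane(f,u,v,z)[:2] for u,v in c],np.float32); r=cv2.minAreaRect(P*1000); print(nm,r)
m=cv2.inRange(hsv,(80,100,60),(130,255,255))[225:265,150:260]
n,l,st,c=cv2.connectedComponentsWithStats(m)
for i in range(1,n):
    if st[i,4]>15: print('decoy',plane(f,c[i][0]+150,c[i][1]+225,.1).round(3))
a=cv2.resize(f['color'][175:240,138:238],None,fx=4,fy=4,interpolation=cv2.INTER_CUBIC)
b=cv2.resize(f['color'][175:240,265:345],None,fx=4,fy=4,interpolation=cv2.INTER_CUBIC)
cv2.imwrite('pics/c1.png',np.hstack([a,b])[:,:,::-1])
```

```text
rack
blob [179.9 205.5] [0, 0, 84, 54, 1231] [0.5211 0.1442 0.108 ]
blob [154.3 188.9] [11, 8, 8, 7, 31] [0.5594 0.204  0.108 ]
slot
blob [310.5 200.5] [23, 13, 8, 12, 79] [ 0.5318 -0.1573  0.108 ]
rack ((524.9354248046875, 145.31622314453125), (186.089599609375, 101.8181381225586), 81.12458801269531)
mixer ((528.9972534179688, -145.74057006835938), (121.0005111694336, 129.0714874267578), 4.094921112060547)
decoy [ 0.465 -0.013  0.1  ]
decoy [0.419 0.171 0.1  ]
decoy [0.418 0.112 0.1  ]
decoy [0.417 0.055 0.1  ]
```

View pics/c1.png

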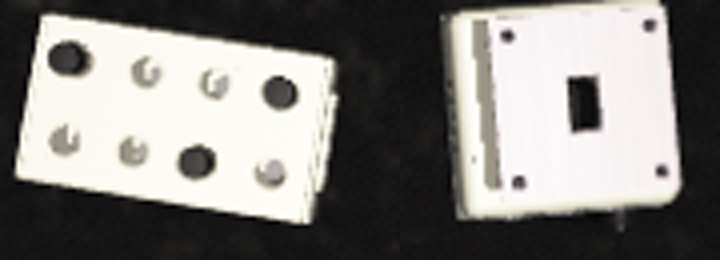

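The crop shows the lone cap at about (187.2,215.5) in full-image pixels and the spares at (155.4,189.5) and (208,198). The four guard screws surround the slot, which is tilted a few degrees.

Run:
```python
from h import *
f=cam('top')
P=lambda u,v,z:plane(f,u/4+137.6,v/4+174.6,z)
Q=lambda u,v,z:plane(f,(u-400)/4+264.6,v/4+174.6,z)
t,a,b=P(197,162,.108),P(70,58,.108),P(280,92,.108)
print('tube',t,'spares',a,b,np.linalg.norm(a-b))
d=(a-b)/np.linalg.norm(a-b); print('rack yaw',np.degrees(np.arctan2(-d[0],d[1])), 'tube from model',(a+b)/2-48*.001*np.array([d[1],-d[0],0])-.021*d)
S=[Q(*s,.112) for s in((507,36),(650,25),(518,182),(662,172))]
print(np.mean(S,0)); 
x=(S[0]+S[1]-S[2]-S[3]); print('mixer yaw',np.degrees(np.arctan2(x[1],x[0])),np.linalg.norm(x)/2)
print('slot',Q(584,104,.108))
s=sense(); M=rot(s['orientation']); print(M.round(3).tolist())
print('dtool mm',M.T@(np.array([t[0],t[1],.25])-s['tcp_pos'])*1000)
print(grab_frame('wrist')['hand_eye'])
```

```text
tube [0.49906692 0.1281753  0.108     ] spares [0.55893027 0.2020782  0.108     ] [0.53917426 0.08061681 0.108     ] 0.1230575782066279
rack yaw -9.23840539941355 tube from model [0.49830348 0.12832595 0.108     ]
[ 0.53175852 -0.15717612  0.112     ]
mixer yaw 3.8423350653143067 0.08488102070168754
slot [ 0.5316323  -0.15758062  0.108     ]
[[0.929, 0.371, -0.0], [0.371, -0.929, 0.001], [-0.0, -0.001, -1.0]]
dtool mm [ 511.04075257 -558.75733812  -49.70570559]
[[-5.87356531e-04  9.69951075e-01  2.43299335e-01  6.84216205e-02]
 [ 9.99999652e-01  4.25606817e-04  7.17381888e-04  3.93979458e-04]
 [ 5.92275478e-04  2.43299672e-01 -9.69950988e-01 -1.84340856e-01]
 [ 0.00000000e+00  0.00000000e+00  0.00000000e+00  1.00000000e+00]]
```

Request:
{"op": "drive_tool", "data": {
  "targets": [
    [0, 0, 0.54, 511, -559, -50, 0],
    [0, 0, 0.54, 511, -559, -50, 0],
    [0, 0, 0.54, 511, -559, -50, 0],
    [0, 0, 0.54, 511, -559, -50, 0],
    [0, 0, 0.54, 511, -559, -50, 0],
    [0, 0, 0.54, 511, -559, -50, 0],
    [0, 0, 0.54, 511, -559, -50, 0],
    [0, 0, 0.54, 511, -559, -50, 0],
    [0, 0, 0.54, 511, -559, -50, 0],
    [0, 0, 0.54, 511, -559, -50, 0]
  ]
}}

```text
clock: 1.08
tcp_pos: [0.3783, -0.1906, 0.228]
orientation: [0.0, 0.997, -0.08, 0.0]
ft_force: [0.7, -0.7, 0.0]
gripper_width: 0.0918
gripper_force: 0.0
```

Request:
{"op": "drive_tool", "data": {
  "targets": [
    [0, 0, 0, 68, -334, -22, 0],
    [0, 0, 0, 68, -334, -22, 0],
    [0, 0, 0, 68, -334, -22, 0],
    [0, 0, 0, 68, -334, -22, 0],
    [0, 0, 0, 68, -334, -22, 0],
    [0, 0, 0, 68, -334, -22, 0],
    [0, 0, 0, 68, -334, -22, 0],
    [0, 0, 0, 68, -334, -22, 0],
    [0, 0, 0, 68, -334, -22, 0],
    [0, 0, 0, 68, -334, -22, 0]
  ]
}}

```text
clock: 1.92
tcp_pos: [0.4991, 0.1288, 0.2496]
orientation: [-0.0, 0.997, -0.078, 0.0]
ft_force: [-0.3, -0.1, -0.2]
gripper_width: 0.0918
gripper_force: 0.0
```

Run:
```python
from h import *
f=cam('wrist'); save(f,'w1'); s=sense(); print(s['tcp_pos'],s['orientation'],s['qpos'],s['ft_force'])
print(proj(f,[.4985,.1282,.108]))
```

```text
[0.49831111 0.12702327 0.24931585] [ 3.11077308e-04  9.96891472e-01 -7.87855529e-02 -3.64209723e-04] [ 2.46934200e-01  1.32937493e-01  1.80964776e+00 -3.82276057e-04
  1.19989666e+00  1.97560383e+00] [-1.37994038 -0.6640654   0.27923381]
(np.float64(254.06086477961378), np.float64(183.25649911881035))
```

View pics/w1.png

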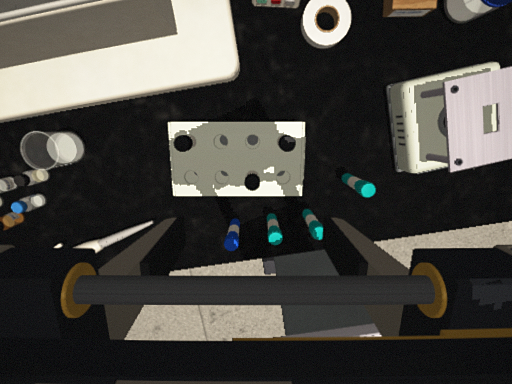

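The wrist view shows the lone cap at about (252,181), with the spares at (183,142) and (287,143). The mixer slot is at about (491,118). The fingers stay well clear of the coloured tubes, which stand around (233–360, 180–245).

Run:
```python
from h import *
f=cam('wrist'); g=f['color'].max(2)
for nm,(x0,y0,x1,y1),z in(('cap',(235,168,270,194),.106),('spareA',(172,130,196,154),.106),('spareB',(276,132,300,154),.106),('slot',(478,98,506,140),.108),):
    sub=g[y0:y1,x0:x1]; m=((sub<50 if nm!='slot' else sub<205)*255).astype(np.uint8); 
    n,l,st,c=cv2.connectedComponentsWithStats(m); 
    i=1+np.argmax(st[1:,4]); print(nm,c[i]+[x0,y0],st[i].tolist(),plane(f,*(c[i]+[x0,y0]),z).round(4))
s=sense();print(s['tcp_pos'])
```

```text
cap [250.05235602 180.79057592] [8, 5, 15, 17, 191] [0.501  0.1307 0.106 ]
spareA [180.98312236 142.51476793] [0, 5, 19, 16, 237] [0.5597 0.2042 0.106 ]
spareB [284.06024096 143.22891566] [1, 3, 17, 16, 166] [0.5395 0.0836 0.106 ]
slot [488.78280543 117.61312217] [3, 3, 18, 33, 442] [ 0.5322 -0.1586  0.108 ]
[0.49789659 0.1259342  0.24924871]
```

Request:
{"op": "drive_tool", "data": {
  "targets": [
    [0, 0, 0, 0.5, -4, 35, 0],
    [0, 0, 0, 0.5, -4, 70, 0],
    [0, 0, 0, 0.5, -4, 70, 0],
    [0, 0, 0, 0.5, -4, 70, 0],
    [0, 0, 0, 0.5, -4, 70, 0],
    [0, 0, 0, 0.5, -4, 70, 0]
  ]
}}

```text
clock: 2.52
tcp_pos: [0.5009, 0.1299, 0.1818]
orientation: [-0.0, 0.997, -0.081, 0.001]
ft_force: [-0.3, -0.3, -0.5]
gripper_width: 0.0919
gripper_force: 0.0
```

Run:
```python
from h import *
print(sense()['tcp_pos'])
f=cam('wrist'); save(f,'w2'); g=f['color'].max(2)
u,v=map(int,proj(f,[.499,.1295,.106])); print(u,v)
m=((g[v-28:v+28,u-28:u+28]<50)*255).astype(np.uint8); n,l,st,c=cv2.connectedComponentsWithStats(m)
for i in range(1,n):
    if st[i,4]>40:
        cs,_=cv2.findContours((l==i).astype(np.uint8),cv2.RETR_EXTERNAL,cv2.CHAIN_APPROX_NONE)
        print(c[i]+[u-28,v-28],st[i].tolist(),plane(f,*(c[i]+[u-28,v-28]),.107).round(4))
print(sense()['tcp_pos'])
cv2.imwrite('pics/w2c.png',cv2.resize(f['color'][v-60:v+60,u-80:u+80],None,fx=4,fy=4)[:,:,::-1])
```

```text
[0.50088295 0.12985454 0.18175662]
254 198
[252.77777778 196.5047619 ] [18, 16, 19, 22, 315] [0.5015 0.1305 0.107 ]
[253.5337931  219.02482759] [0, 43, 56, 13, 725] [0.4783 0.1335 0.107 ]
[0.5008988  0.13005916 0.18171064]
```

View pics/w2c.png

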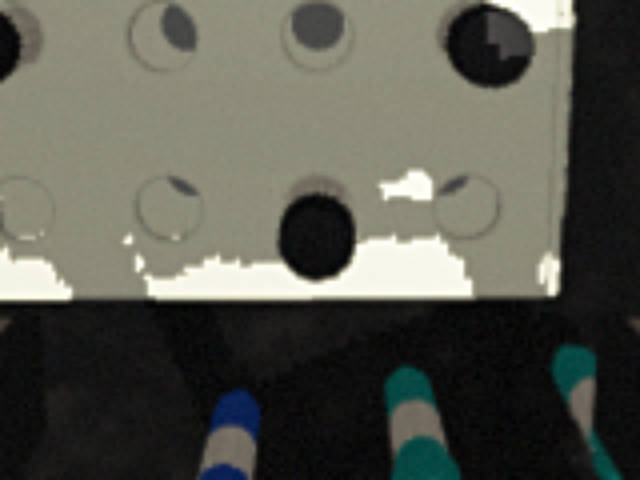

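The enlarged wrist view shows the lone cap at about (252.8,196.5), with empty holes on both sides of it. The cap is within 1 mm of the TCP, so I'll descend and grip.

Request:
{"op": "drive_tool", "data": {
  "targets": [
    [0, 0, 0, 0, 0, 25, 0],
    [0, 0, 0, 0, 0, 50, 0],
    [0, 0, 0, 0, 0, 72, 0],
    [0, 0, 0, 0, 0, 84, 0],
    [0, 0, 0, 0, 0, 84, 0],
    [0, 0, 0, 0, 0, 84, 0.5],
    [0, 0, 0, 0, 0, 84, 0.7],
    [0, 0, 0, 0, 0, 84, 0.9],
    [0, 0, 0, 0, 0, 84, 0.9],
    [0, 0, 0, 0, 0, 84, 0.9]
  ],
  "grip_force": 20
}}

```text
clock: 3.4
tcp_pos: [0.5003, 0.1304, 0.0966]
orientation: [-0.0, 0.997, -0.08, 0.001]
ft_force: [-0.4, 0.0, 1.5]
gripper_width: 0.061
gripper_force: 0.0
```

Request:
{"op": "drive_tool", "data": {
  "targets": [
    [0, 0, 0, 0, 0, 0, 1],
    [0, 0, 0, 0, 0, 0, 1],
    [0, 0, 0, 0, 0, 0, 1],
    [0, 0, 0, 0, 0, 0, 1]
  ]
}}

```text
clock: 3.73
tcp_pos: [0.4997, 0.1303, 0.0957]
orientation: [0.0, 0.997, -0.08, -0.0]
ft_force: [-0.7, -0.6, -0.0]
gripper_width: 0.0341
gripper_force: 0.0
```

Request:
{"op": "drive_tool", "data": {
  "targets": [
    [0, 0, 0, 0, 0, -1, 1],
    [0, 0, 0, 0, 0, -1, 1],
    [0, 0, 0, 0, 0, -1, 1],
    [0, 0, 0, 0, 0, -1, 1],
    [0, 0, 0, 0, 0, -1, 1],
    [0, 0, 0, 0, 0, -1, 1]
  ]
}}

```text
clock: 4.23
tcp_pos: [0.4996, 0.1303, 0.0966]
orientation: [0.0, 0.997, -0.08, -0.0]
ft_force: [0.0, -0.9, 0.1]
gripper_width: 0.0009
gripper_force: 0.0
```

The fingers closed to under 1 mm, so they missed the tube. I'll look before doing anything else.

Run:
```python
from h import *
s=sense();print(s['tcp_pos'],s['gripper_width'],s['gripper_force'])
w=cam('wrist')['color']; f=cam('side'); a=cv2.resize(f['color'][170:310,180:340],(430,376),interpolation=cv2.INTER_CUBIC)
save(f,'s3')
cv2.imwrite('pics/m3.png',np.hstack([cv2.resize(w[100:300,150:350],(370,376)),a])[:,:,::-1])
print(proj(f,s['tcp_pos']),proj(f,[.4995,.1303,.098]))
```

```text
[0.49960757 0.130291   0.09662931] 0.0008582559440089632 0.0
(np.float64(266.294410722192), np.float64(228.43461852300584)) (np.float64(266.3626730504018), np.float64(227.91058995324224))
```

View pics/m3.png

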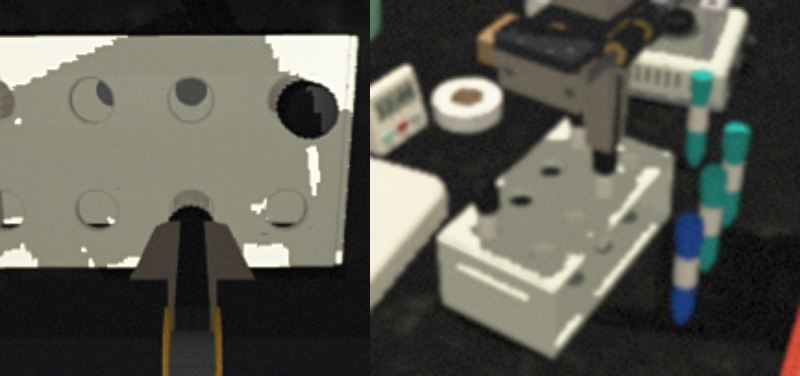

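The tube still stands in its hole. In the side view (right half) the black cap is visible at about (603,160), just below or in front of the closed fingers. I'll check where the fingertips should project against where they appear.

Run:
```python
from h import *
s=sense();p=s['tcp_pos']; print(p,s['ft_force'])
ims=[]
for n,w in(('side',38),('wrist',60)):
    f=cam(n); u0,v0=map(int,proj(f,p)); k=380/(2*w)
    a=cv2.resize(f['color'][v0-w:v0+w,u0-w:u0+w],(380,380),interpolation=cv2.INTER_CUBIC)
    for P,c in((p,(255,0,0)),(p-[0,0,.019],(255,255,0))):
        u,v=proj(f,P); print(n,u,v); cv2.circle(a,(int((u-u0+w+.5)*k),int((v-v0+w+.5)*k)),4,c,1)
    ims.append(a)
cv2.imwrite('pics/m4.png',np.hstack(ims)[:,:,::-1])
```

```text
[0.49962797 0.13029637 0.09662127] [-0.04034012 -0.08064991 -1.48743876]
side 266.2839314484329 228.43677326276844
side 266.00656996983827 235.8055219143109
wrist 253.41006586549494 223.45655450307672
wrist 253.41960363498634 214.9727350219382
```

View pics/m4.png

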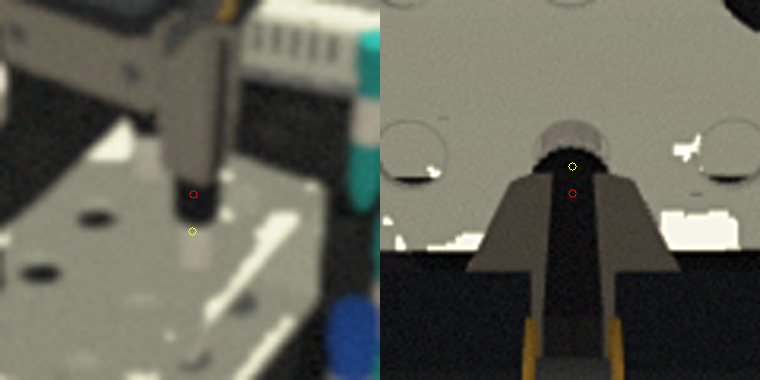

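The side crop shows the black cap at (196,203) and white body below it, with the grey fingers ending at about y=180. The projected TCP is at (193,194). In the wrist crop the closed fingers hide most of the cap. So the fingers seem to be above the cap, and I'll triangulate the cap from the saved views to check.

Run:
```python
from h import *
def blob(img,cx,cy,r,th=60):
    g=img.max(2);x0,y0=int(cx)-r,int(cy)-r
    m=((g[y0:y0+2*r,x0:x0+2*r]<th)*255).astype(np.uint8); n,l,st,c=cv2.connectedComponentsWithStats(m)
    i=l[r-2:r+3,r-2:r+3].max(); return c[i]+[x0,y0],st[i]
ft,fs=cam('top'),cam('side')
L=lambda n:cv2.imread(f'pics/{n}.png')[:,:,::-1]
def tri(obs):
    A=np.zeros((3,3));b=np.zeros(3);R_=[]
    for f,u,v in obs:
        d=ray(f,u,v);d/=np.linalg.norm(d);M=np.eye(3)-np.outer(d,d);A+=M;b+=M@f['p'];R_.append((M,f['p']))
    X=np.linalg.solve(A,b); return X.round(4),[round(1000*np.linalg.norm(M@(X-p)),1) for M,p in R_]
s=L('side1');t=L('top1')
for nm,(su,sv),(tu,tv) in(('lone',(267,230),(187,215)),('A',(222,243),(155,189)),('B',(257,218),(208,198))):
    bs=blob(s,su,sv,9,75);bt=blob(t,tu,tv,7,75); print(nm,bs,bt,tri([(fs,*bs[0]),(ft,*bt[0])]))
fw=cam('wrist')
T0=sense()['tcp_pos']
for p in [(.4998,.1303,.2*0+.1)]: print('proj side',proj(fs,p))
# w2 ray with cam shift
f2=dict(fw); f2['p']=fw['p']+np.array([.50088,.12985,.18176])-T0
bs=blob(s,267,230,9,75)
print('side+w2',tri([(fs,*bs[0]),(f2,252.8,196.5)]))
# crop of side before / now
n=fs['color']
k=lambda im:cv2.resize(im[200:270,225:300],(390,364),interpolation=cv2.INTER_CUBIC)
cv2.imwrite('pics/m5.png',np.hstack([k(s),k(n)])[:,:,::-1])
```

```text
lone (array([266.92957746, 228.87323944]), array([ 6,  3,  7, 11, 71], dtype=int32)) (array([186.4       , 215.05714286]), array([ 3,  4,  8,  7, 35], dtype=int32)) (array([0.4986, 0.1307, 0.0962]), [np.float64(0.5), np.float64(0.5)])
A (array([219.76262626, 240.54545455]), array([  0,   0,  16,  16, 198], dtype=int32)) (array([154.67241379, 189.12068966]), array([ 2,  4, 10,  7, 58], dtype=int32)) (array([0.5621, 0.2059, 0.1011]), [np.float64(3.0), np.float64(3.0)])
B (array([256.775     , 211.94166667]), array([  0,   0,  18,   8, 120], dtype=int32)) (array([207.57692308, 196.73076923]), array([ 4,  3,  7,  8, 26], dtype=int32)) (array([0.5413, 0.0817, 0.0944]), [np.float64(0.5), np.float64(0.5)])
proj side (np.float64(266.25401602079285), np.float64(227.08450980752008))
side+w2 (array([0.4983, 0.1308, 0.0962]), [np.float64(0.3), np.float64(0.3)])
```

View pics/m5.png

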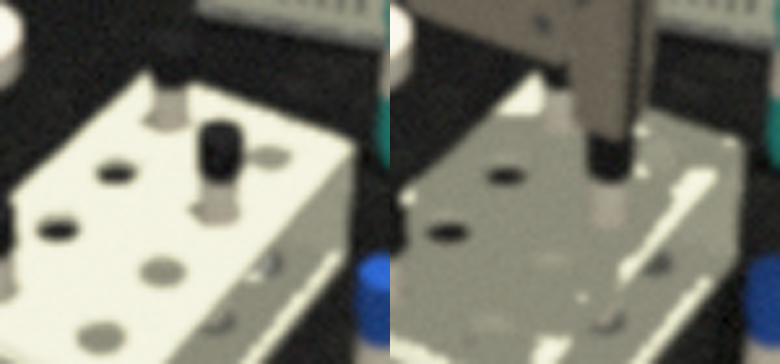

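The two side crops, before (left) and now (right), show the tube unmoved. The fingers end near the cap's top rim instead of 30 mm lower. I'll check the actual height against the rack holes in the wrist view.

Run:
```python
from h import *
s=sense();p=s['tcp_pos'];f=cam('wrist');save(f,'w5');K=np.array(f['intrinsics']);print(K[0,0],p)
u0,v0=map(int,proj(f,p)); k=380/120
crop=lambda u,v:((u-u0+60+.5)*k+380,(v-v0+60+.5)*k)
d=np.array([np.sin(np.radians(9.2)),np.cos(np.radians(9.2)),0]);x=np.array([d[1],-d[0],0])
t=np.array([.4988,.1305,0])
for dz in(0,.01,.02,.03):
    g=dict(f);g['p']=f['p']+[0,0,dz]
    print(dz,[tuple(np.round(crop(*proj(g,P)))) for P in(t+.042*d+[0,0,.068],t-.042*d+[0,0,.068],t+x*.0095+[0,0,.108],t+x*.048-.042*d+[0,0,.108])])
M=rot(s['orientation'])
for tz in(0,-.01,.01,.019,-.03): print('tool',tz,[tuple(np.round(crop(*proj(f,p+M@np.array([xx,yy,tz]))))) for xx in(0,.01) for yy in(-.018,.018)])
```

```text
272.5153459253776 [0.49962657 0.13029722 0.09664739]
0 [(np.float64(411.0), np.float64(157.0)), (np.float64(735.0), np.float64(157.0)), (np.float64(573.0), np.float64(173.0)), (np.float64(782.0), np.float64(-9.0))]
0.01 [(np.float64(417.0), np.float64(146.0)), (np.float64(728.0), np.float64(146.0)), (np.float64(573.0), np.float64(159.0)), (np.float64(771.0), np.float64(-15.0))]
0.02 [(np.float64(424.0), np.float64(135.0)), (np.float64(722.0), np.float64(135.0)), (np.float64(573.0), np.float64(145.0)), (np.float64(761.0), np.float64(-20.0))]
0.03 [(np.float64(429.0), np.float64(125.0)), (np.float64(716.0), np.float64(125.0)), (np.float64(573.0), np.float64(133.0)), (np.float64(752.0), np.float64(-25.0))]
tool 0 [(np.float64(493.0), np.float64(193.0)), (np.float64(652.0), np.float64(193.0)), (np.float64(492.0), np.float64(151.0)), (np.float64(653.0), np.float64(151.0))]
tool -0.01 [(np.float64(489.0), np.float64(209.0)), (np.float64(656.0), np.float64(209.0)), (np.float64(488.0), np.float64(165.0)), (np.float64(658.0), np.float64(165.0))]
tool 0.01 [(np.float64(497.0), np.float64(178.0)), (np.float64(649.0), np.float64(178.0)), (np.float64(496.0), np.float64(138.0)), (np.float64(649.0), np.float64(138.0))]
tool 0.019 [(np.float64(500.0), np.float64(166.0)), (np.float64(645.0), np.float64(166.0)), (np.float64(499.0), np.float64(127.0)), (np.float64(646.0), np.float64(127.0))]
tool -0.03 [(np.float64(480.0), np.float64(248.0)), (np.float64(666.0), np.float64(247.0)), (np.float64(478.0), np.float64(199.0)), (np.float64(667.0), np.float64(199.0))]
```

Request:
{"op": "drive_tool", "data": {
  "targets": [
    [0, 0, 0, 0, 0, 0, 0],
    [0, 0, 0, 0, 0, 0, 0],
    [0, 0, 0, 0, 0, 0, 0],
    [0, 0, 0, 0, 0, 0, 0],
    [0, 0, 0, 0, 0, 0, 0],
    [0, 0, 0, 0, 0, 0, 0],
    [0, 0, 0, 0, 0, 0, 0],
    [0, 0, 0, 0, 0, 0, 0]
  ]
}}

```text
clock: 5.3
tcp_pos: [0.4997, 0.1303, 0.0967]
orientation: [-0.0, 0.997, -0.08, 0.0]
ft_force: [-0.3, -0.3, 0.2]
gripper_width: 0.0518
gripper_force: 0.0
```

The holes project exactly where expected, so the arm's height reading is right. The fingertips themselves seem to end short. I'll look at the opened fingers from the side and the wrist.

Run:
```python
from h import *
s=sense();p=s['tcp_pos'];M=rot(s['orientation']);w=s['gripper_width']/2;print(w,p)
ims=[]
for n,r in(('side',45),('wrist',75)):
    f=cam(n); save(f,'o_'+n); u0,v0=map(int,proj(f,p)); k=396/(2*r)
    a=cv2.resize(f['color'][v0-r:v0+r,u0-r:u0+r],(396,396),interpolation=cv2.INTER_CUBIC)
    for tz,c in((.019,(255,255,0)),(0,(255,0,0)),(-.02,(0,255,255))):
        for sg in(-1,1):
            for x in(-.01,.01):
                u,v=proj(f,p+M@np.array([x,sg*w,tz])); cv2.circle(a,(int((u-u0+r+.5)*k),int((v-v0+r+.5)*k)),2,c,-1)
    ims.append(a)
cv2.imwrite('pics/m6.png',np.hstack(ims)[:,:,::-1])
```

```text
0.025884409219643575 [0.49967129 0.13027519 0.09667982]
```

View pics/m6.png

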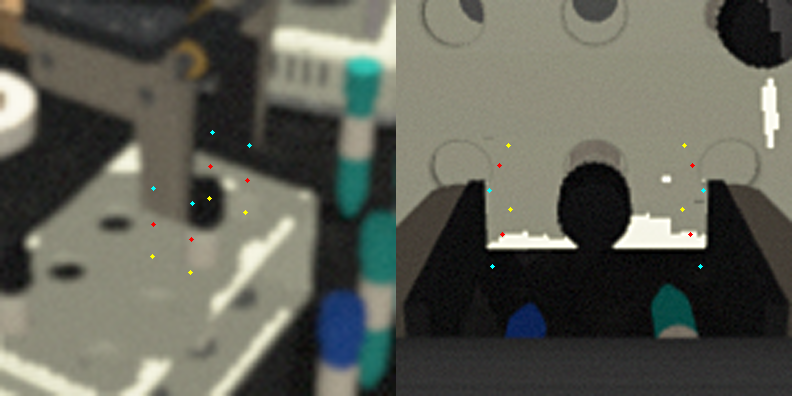

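With the fingers open, the near fingertip in the side view (about (165,212)) and both tips in the wrist view (front corners about (486,182) and (706,182)) lie 14 mm behind the reported TCP. The spec says 19 mm ahead. To put the tips at the cap's underside I need the reported TCP at about z = 0.070, so I'll go down 26.5 mm.

Request:
{"op": "drive_tool", "data": {
  "targets": [
    [0, 0, 0, 0, 0, 7, 0.3],
    [0, 0, 0, 0, 0, 14, 0.3],
    [0, 0, 0, 0, 0, 20, 0.3],
    [0, 0, 0, 0, 0, 26.5, 0.3],
    [0, 0, 0, 0, 0, 26.5, 0.3],
    [0, 0, 0, 0, 0, 26.5, 0.3]
  ]
}}

```text
clock: 5.9
tcp_pos: [0.4992, 0.1302, 0.0695]
orientation: [0.0, 0.997, -0.08, -0.001]
ft_force: [-0.2, -0.8, 0.4]
gripper_width: 0.0642
gripper_force: 0.0
```

Request:
{"op": "drive_tool", "data": {
  "targets": [
    [0, 0, 0, 0, 0, 0, 1],
    [0, 0, 0, 0, 0, 0, 1],
    [0, 0, 0, 0, 0, 0, 1],
    [0, 0, 0, 0, 0, 0, 1],
    [0, 0, 0, 0, 0, 0, 1],
    [0, 0, 0, 0, 0, 0, 1],
    [0, 0, 0, 0, 0, 0, 1],
    [0, 0, 0, 0, 0, 0, 1],
    [0, 0, 0, 0, 0, 0, 1],
    [0, 0, 0, 0, 0, 0, 1]
  ],
  "grip_force": 20
}}

```text
clock: 6.73
tcp_pos: [0.4997, 0.1303, 0.0702]
orientation: [-0.0, 0.997, -0.08, 0.0]
ft_force: [-0.6, -0.0, 0.6]
gripper_width: 0.0184
gripper_force: 20.0
```

The grip is on the cap now (18.4 mm, 20 N). I'll lift it straight up.

Request:
{"op": "drive_tool", "data": {
  "targets": [
    [0, 0, 0, 0, 0, -10, 1],
    [0, 0, 0, 0, 0, -30, 1],
    [0, 0, 0, 0, 0, -55, 1],
    [0, 0, 0, 0, 0, -80, 1],
    [0, 0, 0, 0, 0, -105, 1],
    [0, 0, 0, 0, 0, -120, 1],
    [0, 0, 0, 0, 0, -125, 1],
    [0, 0, 0, 0, 0, -125, 1],
    [0, 0, 0, 0, 0, -125, 1]
  ]
}}

```text
clock: 7.48
tcp_pos: [0.4993, 0.1302, 0.1948]
orientation: [0.0, 0.997, -0.08, -0.0]
ft_force: [-0.6, -0.3, -0.4]
gripper_width: 0.0185
gripper_force: 20.0
```

Run:
```python
from h import *
s=sense();p=s['tcp_pos'];print(p,s['gripper_width'],s['gripper_force'],s['ft_force'])
M=rot(s['orientation']); d=np.array([.5317,-.1575,p[2]])-p; print(M.T@d*1000, M.round(3).tolist())
```

```text
[0.49927428 0.13017206 0.19480944] 0.018480321462308588 19.999942956492305 [-0.60467359 -0.28148661 -0.38797438]
[7.79114277e+01 2.78812569e+02 1.12955643e-02] [[0.987, -0.16, -0.0], [-0.16, -0.987, -0.0], [-0.0, 0.0, -1.0]]
```

Request:
{"op": "drive_tool", "data": {
  "targets": [
    [0, 0, -0.02, 2, 20, 0, 1],
    [0, 0, -0.06, 6, 55, 0, 1],
    [0, 0, -0.1, 11, 93, 0, 1],
    [0, 0, -0.15, 16, 131, 0, 1],
    [0, 0, -0.19, 20, 169, 0, 1],
    [0, 0, -0.22, 25, 207, 0, 1],
    [0, 0, -0.228, 29, 245, 0, 1],
    [0, 0, -0.228, 32, 273, 0, 1],
    [0, 0, -0.228, 34, 286, 0, 1],
    [0, 0, -0.228, 34, 289, 0, 1]
  ]
}}

```text
clock: 8.32
tcp_pos: [0.4863, -0.1622, 0.1939]
orientation: [-0.0, 0.999, 0.032, -0.001]
ft_force: [-0.8, 0.1, 0.0]
gripper_width: 0.0188
gripper_force: 20.0
```

Request:
{"op": "drive_tool", "data": {
  "targets": [
    [0, 0, 0, 0, 0, 0, 1],
    [0, 0, 0, 0, 0, 0, 1],
    [0, 0, 0, 0, 0, 0, 1],
    [0, 0, 0, 0, 0, 0, 1],
    [0, 0, 0, 0, 0, 0, 1]
  ]
}}

```text
clock: 8.73
tcp_pos: [0.4873, -0.1594, 0.1952]
orientation: [-0.0, 0.999, 0.035, 0.0]
ft_force: [0.1, 0.0, -1.4]
gripper_width: 0.0185
gripper_force: 20.0
```

Run:
```python
from h import *
s=sense();p=s['tcp_pos'];M=rot(s['orientation']);print(p,M.round(4).tolist(),s['gripper_width'])
f=cam('wrist');save(f,'w7')
for q in([.5317,-.1575,.11],):print('slot pred',proj(f,q))
c,sn=np.cos(.067),np.sin(.067)
for a in(-43,43):
  for b in(-42,42): print('screw pred',proj(f,[.5317+(a*c-b*sn)/1e3,-.1575+(a*sn+b*c)/1e3,.112]))
foot=p+M@np.array([0,0,.06]);print('foot px',proj(f,foot))
im=f['color'].copy();cv2.imwrite('pics/w7c.png',cv2.resize(im[40:290,110:410],(800,666))[:600,:,::-1])
```

```text
[ 0.48730312 -0.15938347  0.19519897] [[0.9976, 0.0693, 0.0], [0.0693, -0.9976, 0.0001], [0.0001, -0.0001, -1.0]] 0.018510115513320435
slot pred (np.float64(254.54837072034945), np.float64(150.3132354290501))
screw pred (np.float64(295.9095035888769), np.float64(193.38106140143125))
screw pred (np.float64(212.96616333178144), np.float64(193.22831059212885))
screw pred (np.float64(299.4310741937626), np.float64(104.50384975606757))
screw pred (np.float64(209.9258566001015), np.float64(104.33726270400673))
foot px (np.float64(253.3286393633767), np.float64(200.84409403856023))
```

View pics/w7c.png

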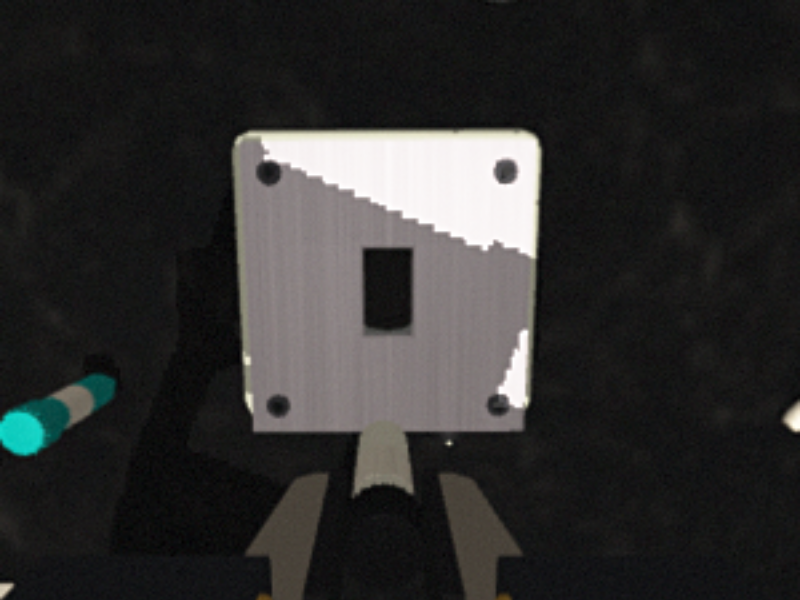

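The wrist view shows the slot at crop (363–413, 247–333), centre (388,290). The four screws sit at (269,172), (506,171), (278,405) and (498,405), and the tube's foot is at about (383,425), so the plate is aligned with the tool. I'll now take sub-pixel edges numerically.

Run:
```python
from h import *
s=sense();p=s['tcp_pos'];M=rot(s['orientation'])
f=cam('wrist'); g=cv2.GaussianBlur(f['color'].max(2),(3,3),0).astype(float)
tool=lambda u,v,z:(M.T@(plane(f,u,v,z)-p)*1000).round(2)
def edges(sig,o):
    d=np.diff(sig); r=[]
    for i in(np.argmin(d),np.argmax(d)):
        w=np.abs(d[max(i-2,0):i+3]); r.append(o+.5+np.sum((np.arange(max(i-2,0),max(i-2,0)+len(w)))*w)/w.sum())
    return r
l,r=edges(g[136:158,238:274].mean(0),238); t,b=edges(g[125:178,250:261].mean(1),125)
print('slot edges',l,r,t,b,tool((l+r)/2,(t+b)/2,.11),tool(l,148,.11),tool(r,148,.11),tool(255,t,.11),tool(255,b,.11))
k=3/8
px=lambda x,y:(110+(x+.5)*k-.5,40+(y+.5)*(250/666)-.5)
S=[tool(*px(*q),.112) for q in((269,172),(506,171),(278,405),(498,405))];print('screws',S,np.mean(S,0))
hsv=f['color'].astype(int)
for v in range(196,232,3):
    row=g[v,235:275]; print(v,row.astype(int)[4:36:1].tolist() if v in(199,208,220) else '')
```

```text
slot edges 245.52450980392157 263.9091778202677 132.56188679245284 163.95438121047877 [46.41  1.37 85.24] [46.67 -7.64 85.24] [46.66 10.38 85.24] [61.46  1.64 85.25] [30.96  1.66 85.24]
screws [array([ 87.59, -40.1 ,  83.25]), array([87.88, 43.3 , 83.25]), array([  3.08, -39.86,  83.24]), array([ 3.04, 43.58, 83.24])] [45.3975  1.73   83.245 ]
196 
199 [134, 134, 134, 134, 132, 130, 130, 130, 129, 126, 124, 125, 125, 125, 126, 126, 125, 125, 125, 126, 128, 130, 132, 132, 131, 132, 133, 133, 131, 131, 130, 128]
202 
205 
208 [20, 15, 13, 15, 37, 82, 116, 124, 125, 126, 125, 123, 124, 125, 124, 123, 121, 119, 120, 122, 123, 123, 122, 97, 49, 22, 21, 23, 25, 26, 26, 27]
211 
214 
217 
220 [17, 15, 19, 53, 103, 126, 128, 127, 129, 129, 123, 120, 123, 121, 114, 113, 118, 121, 122, 123, 127, 129, 127, 123, 110, 77, 37, 20, 20, 19, 19, 18]
223 
226 
229
```

Request:
{"op": "drive_tool", "data": {
  "targets": [
    [0, 0, 0, 12, 0.5, 0, 1],
    [0, 0, 0, 28, 1, 0, 1],
    [0, 0, 0, 42, 1.5, 0, 1],
    [0, 0, 0, 46, 1.5, 6, 1],
    [0, 0, 0, 46, 1.5, 15, 1],
    [0, 0, 0, 46, 1.5, 20, 1],
    [0, 0, 0, 46, 1.5, 20, 1],
    [0, 0, 0, 46, 1.5, 20, 1],
    [0, 0, 0, 46, 1.5, 20, 1],
    [0, 0, 0, 46, 1.5, 20, 1]
  ]
}}

```text
clock: 9.67
tcp_pos: [0.533, -0.1589, 0.1755]
orientation: [0.0, 0.999, 0.034, 0.0]
ft_force: [0.0, -0.6, 0.1]
gripper_width: 0.0189
gripper_force: 20.0
```

Run:
```python
from h import *
s=sense();p=s['tcp_pos'];M=rot(s['orientation']);print(p,M.round(4).tolist(),s['ft_force'],s['gripper_width'])
t0=np.array([.48730312,-.15938347,.19519897]);M0=np.array([[.9976,.0693,0],[.0693,-.9976,0],[0,0,-1]]);print('moved',M0.T@(p-t0)*1000)
# slot sides left/right of tube, ahead and behind
f=cam('wrist');save(f,'w8');g=f['color'].max(2)
foot=p+M@[0,0,.06];c=proj(f,p+M@[0,0,p[2]-.11]);print(c)
u,v=map(int,c)
for dv in(-16,-13,-10,-7,-4,0): print(v+dv,g[v+dv,u-16:u+17].tolist())
```

```text
[ 0.53298679 -0.15894574  0.17548048] [[0.9977, 0.0675, 0.0004], [0.0675, -0.9977, -0.0001], [0.0004, 0.0002, -1.0]] [ 0.03653509 -0.60424269  0.05728558] 0.018863743432736984
moved [45.60436303  2.72919993 19.71849163]
(np.float64(253.33404686061283), np.float64(199.28665677817452))
183 [148, 144, 144, 146, 145, 127, 96, 89, 96, 93, 95, 92, 87, 69, 68, 71, 74, 65, 63, 68, 68, 66, 67, 69, 73, 129, 141, 145, 141, 145, 141, 142, 140]
186 [151, 144, 142, 145, 145, 126, 45, 9, 20, 15, 24, 24, 18, 22, 17, 26, 23, 19, 23, 23, 19, 22, 23, 14, 39, 122, 143, 144, 143, 140, 143, 137, 136]
189 [148, 147, 141, 144, 144, 128, 39, 22, 20, 17, 26, 14, 25, 22, 25, 19, 24, 26, 21, 23, 24, 20, 26, 16, 42, 124, 144, 148, 142, 143, 145, 140, 137]
192 [147, 145, 143, 146, 146, 130, 50, 23, 16, 22, 21, 21, 21, 21, 24, 23, 27, 19, 20, 21, 28, 21, 19, 16, 38, 121, 144, 144, 141, 141, 145, 141, 139]
195 [148, 146, 140, 146, 144, 126, 50, 16, 24, 18, 19, 23, 22, 24, 20, 17, 18, 16, 19, 20, 17, 24, 19, 17, 41, 124, 145, 139, 138, 140, 141, 141, 140]
199 [149, 144, 141, 144, 144, 134, 64, 16, 13, 23, 53, 99, 137, 138, 140, 141, 135, 139, 138, 137, 136, 113, 70, 17, 32, 122, 142, 148, 143, 138, 144, 138, 140]
```

Request:
{"op": "drive_tool", "data": {
  "targets": [
    [0, 0, 0, 0, -0.5, 0, 1],
    [0, 0, 0, 0, -1, 0, 1],
    [0, 0, 0, 0, -1, 0, 1],
    [0, 0, 0, 0, -1, 0, 1],
    [0, 0, 0, 0, -1, 0, 1],
    [0, 0, 0, 0, -1, 0, 1]
  ]
}}

```text
clock: 10.22
tcp_pos: [0.5331, -0.1578, 0.1752]
orientation: [0.0, 0.999, 0.034, 0.0]
ft_force: [-0.0, -0.9, 0.2]
gripper_width: 0.0186
gripper_force: 20.0
```

```bash
cat > chk.py <<'E'
from h import *
s=sense();p=s['tcp_pos'];M=rot(s['orientation']);f=cam('wrist');g=cv2.GaussianBlur(f['color'].max(2),(3,3),0).astype(float)
t0=np.array([.48730312,-.15938347,.19519897]);M0=np.array([[.9976,.0693,0],[.0693,-.9976,0],[0,0,-1]]);print('moved',M0.T@(p-t0)*1000,p,s['ft_force'],s['gripper_width'])
def edge(sig,rising,o):
    d=np.diff(sig)*(1 if rising else -1);i=int(np.argmax(d));w=d[i-2:i+3].clip(0);return o+.5+(np.arange(i-2,i+3)*w).sum()/w.sum()
c=proj(f,p+M@[0,0,p[2]-.11]);u,v=map(int,c)
a=g[v-12:v-4,u-20:u+21].mean(0); l=edge(a[:20],0,u-20); r=edge(a[20:],1,u)
tl=lambda uu:(M.T@(plane(f,uu,v-8,.11)-p)*1000)[1]
print('slot lateral',tl(l),tl(r),(tl(l)+tl(r))/2)
for dv in range(0,34,4):
    q=g[v+dv,u-9:u+10].copy(); b=g[v+dv,u-16:u+17]; L=edge(b[3:16],1,u-13);Rr=edge(b[16:30],0,u); print(v+dv,round(L,2),round(Rr,2),round((L+Rr)/2,2))
print(c, proj(f,p+M@[0,0,.06]),proj(f,p+M@[0,0,-.01]))
E
python3 chk.py
```

```text
moved [45.77687891  1.60257357 20.01871558] [ 0.53308082 -0.15780987  0.17518025] [-0.04791976 -0.88557383  0.20020918] 0.018623195869967774
slot lateral -9.025597020849691 8.902706986157567 -0.061445017346062336
199 247.74 258.98 253.36
203 245.68 260.85 253.26
207 246.38 260.33 253.35Traceback (most recent call last):
  File "chk.py", line 11, in <module>
    q=g[v+dv,u-9:u+10].copy(); b=g[v+dv,u-16:u+17]; L=edge(b[3:16],1,u-13);Rr=edge(b[16:30],0,u); print(v+dv,round(L,2),round(Rr,2),round((L+Rr)/2,2))
                                                                              ~~~~^^^^^^^^^^^^^^
  File "chk.py", line 5, in edge
    d=np.diff(sig)*(1 if rising else -1);i=int(np.argmax(d));w=d[i-2:i+3].clip(0);return o+.5+(np.arange(i-2,i+3)*w).sum()/w.sum()
                                                                                               ~~~~~~~~~~~~~~~~~~^~
ValueError: operands could not be broadcast together with shapes (5,) (0,)
```

Everything lines up: the slot is centred within 0.1 mm and the tube at pixel column 253.3. I'll lower it through the plate in gentle steps, stopping above the cup.

Request:
{"op": "drive_tool", "data": {
  "targets": [
    [0, 0, 0, 0, 0, 4, 1],
    [0, 0, 0, 0, 0, 8, 1],
    [0, 0, 0, 0, 0, 12, 1],
    [0, 0, 0, 0, 0, 16, 1],
    [0, 0, 0, 0, 0, 20, 1],
    [0, 0, 0, 0, 0, 20, 1]
  ]
}}

```text
clock: 10.77
tcp_pos: [0.5325, -0.1576, 0.1541]
orientation: [-0.0, 0.999, 0.034, -0.001]
ft_force: [0.5, 0.3, 0.5]
gripper_width: 0.0182
gripper_force: 20.0
```

Request:
{"op": "drive_tool", "data": {
  "targets": [
    [0, 0, 0, 0, 0, 4, 1],
    [0, 0, 0, 0, 0, 8, 1],
    [0, 0, 0, 0, 0, 12, 1],
    [0, 0, 0, 0, 0, 16, 1],
    [0, 0, 0, 0, 0, 20, 1],
    [0, 0, 0, 0, 0, 24, 1],
    [0, 0, 0, 0, 0, 28, 1],
    [0, 0, 0, 0, 0, 30, 1],
    [0, 0, 0, 0, 0, 30, 1],
    [0, 0, 0, 0, 0, 30, 1]
  ]
}}

```text
clock: 11.6
tcp_pos: [0.5331, -0.1578, 0.1251]
orientation: [-0.0, 0.999, 0.034, -0.0]
ft_force: [-0.1, 0.3, -0.2]
gripper_width: 0.0186
gripper_force: 20.0
```

The tube went through without contact, and its foot is about 5 mm above the cup floor. Now the press, with the force read at each step.

Request:
{"op": "drive_tool", "data": {
  "targets": [
    [0, 0, 0, 0, 0, 2, 1],
    [0, 0, 0, 0, 0, 4, 1],
    [0, 0, 0, 0, 0, 5, 1],
    [0, 0, 0, 0, 0, 5, 1],
    [0, 0, 0, 0, 0, 5, 1],
    [0, 0, 0, 0, 0, 5, 1]
  ]
}}

```text
clock: 12.1
tcp_pos: [0.5331, -0.1578, 0.1203]
orientation: [0.0, 0.999, 0.034, 0.0]
ft_force: [0.2, -0.2, 1.6]
gripper_width: 0.0187
gripper_force: 20.0
```

Request:
{"op": "drive_tool", "data": {
  "targets": [
    [0, 0, 0, 0, 0, 0.5, 1],
    [0, 0, 0, 0, 0, 1, 1],
    [0, 0, 0, 0, 0, 1.5, 1],
    [0, 0, 0, 0, 0, 1.5, 1],
    [0, 0, 0, 0, 0, 1.5, 1],
    [0, 0, 0, 0, 0, 1.5, 1]
  ]
}}

```text
clock: 12.6
tcp_pos: [0.5332, -0.1578, 0.1188]
orientation: [0.0, 0.999, 0.034, 0.0]
ft_force: [0.6, -0.2, 2.7]
gripper_width: 0.0184
gripper_force: 20.0
```

Request:
{"op": "drive_tool", "data": {
  "targets": [
    [0, 0, 0, 0, 0, 0.5, 1],
    [0, 0, 0, 0, 0, 1, 1],
    [0, 0, 0, 0, 0, 1, 1],
    [0, 0, 0, 0, 0, 1, 1],
    [0, 0, 0, 0, 0, 1, 1],
    [0, 0, 0, 0, 0, 1, 1]
  ]
}}

```text
clock: 13.1
tcp_pos: [0.5331, -0.1578, 0.1177]
orientation: [0.0, 0.999, 0.034, 0.0]
ft_force: [0.0, -0.2, 3.6]
gripper_width: 0.0188
gripper_force: 20.0
```

Request:
{"op": "drive_tool", "data": {
  "targets": [
    [0, 0, 0, 0, 0, 0.5, 1],
    [0, 0, 0, 0, 0, 1, 1],
    [0, 0, 0, 0, 0, 1, 1],
    [0, 0, 0, 0, 0, 1, 1],
    [0, 0, 0, 0, 0, 1, 1],
    [0, 0, 0, 0, 0, 1, 1]
  ]
}}

```text
clock: 13.6
tcp_pos: [0.5331, -0.1578, 0.1167]
orientation: [0.0, 0.999, 0.034, 0.0]
ft_force: [-0.7, 0.5, 4.0]
gripper_width: 0.0188
gripper_force: 20.0
```

Run:
```python
from h import *
F=[];Z=[]
for i in range(10): cam('wrist'); s=sense(); F.append(s['ft_force']);Z.append(s['tcp_pos'])
print(np.mean(F,0),np.std(F,0),np.mean(Z,0),s['gripper_width'],s['gripper_force'])
```

```text
[0.04254332 0.11202938 3.88475059] [0.43562519 0.39686017 0.20879594] [ 0.53308057 -0.15782345  0.11669165] 0.01835939194365911 20.000532902777195
```

```bash
python3 -c "
from workcell import *
print(sign_off())"
```

```text
the job is handed in; nothing more can be done
None
```

I handed the job in with the tube through the slot, still gripped at 20 N and pressed about 3 mm into the cup (estimated from about 4 N of force and the arm's height); no pass or fail result came back. The first grasp closed on nothing because the fingertips sit about 33 mm further back than the spec says, so I gripped again lower down.

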